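# Tip up the bench pillar into its roller-catch bracket

### The job

The aluminium pillar for the bench magnifier lies beside its green bracket. With the pillar still lying down, slide its black foot end well into the low shoe of the bracket, then tip it up by the blue head, the foot always staying down on the bench, and push it through the red roller catch until it stands fully home and upright against the back plate, then let go. Leave the brush, the jar and the tray where they are.

Things in the scene. Friction and masses are not known exactly. Their poses are not given: they have to be found in the camera images.
- pillar: Loose pillar, 190 mm long, about 0.45 to 0.7 kg, most of it in its foot (balance point about 35 mm from the foot's end): aluminium tube of 26 mm diameter with a black steel foot block (30 x 30 mm square, 30 long) and a blue head block (30 x 30 mm square, 40 long). Origin: as it lies, the middle of its underside, 15 mm off its axis. x axis from foot to head (up when it stands); z is up as it lies.
- pillar_foot (a point): Centre of the pillar's square foot end face (95 mm from the middle of the pillar, on its axis). Height 15 mm when lying, 0 when standing. At the start this end lies farther from the robot, the head nearer. Axes of the pillar.
- pillar_grip (a point): On the pillar's axis in the blue head, 22 mm from the head's end, 168 mm from the foot's end face; 30 mm wide here, to grip across. A firm grip does not swivel: if the hand keeps its tilt while raising, the foot comes off the bench, so grip lightly (20 N) and tilt the hand along part of the way. A foot not pressed down slides back at the catch. Axes of the pillar.
- bracket: Green bracket fixed to the bench, place and yaw vary. Origin: on the bench, where the centre of the standing pillar's foot belongs. x axis level, from the open mouth to the back plate; z up. Back plate: front face at x = +15 mm, 104 wide, 130 high, 8 thick, with a 2 mm rest pad at the catch. The standing foot touches this plate.
- seat (a point): The bracket's origin: on the bench, where the foot's centre belongs. Axes of the bracket.
- mouth (a point): Middle of the opening of the shoe, bracket frame x = -68 mm, 15 mm above the bench. Shoe: two cheeks 20 mm high, 36 mm apart inside, from the back plate to x = -45 mm, then flaring to about 60 mm apart at x = -68. It has no floor: the foot slides and pivots on the bench. Lying, the foot can go in as far as the back plate. Axes of the bracket.
- brush: Bystander: wooden flat brush, 190 mm long, lying on the bench on the side of the bracket away from the pillar. Origin under its middle, x along it.
- jar: Bystander: amber glass jar, 60 mm diameter, 85 mm high, standing on the left. Origin at the centre of its underside.
- tray: Bystander: white open tray with dividers, 110 x 90 x 35 mm, on the right. Origin at the centre of its underside.
- catch (a point): Middle of the roller catch, bracket frame x = -10.5 mm, z = 115 mm. Two red upright rollers, 12 mm diameter, 20 mm apart, sprung sideways (5 N each, 1.5 N more per mm), in aluminium arms (z 102 to 128, 32 apart inside, from the plate to x = -20). A push of 3 to 8 N at the head snaps the tube in behind them, where it is held. Pushing beyond upright kicks the foot back out.

How it is judged:
By the outcome, as a careful person would: the job done as asked, in the order asked, and still so for the second after the job is handed in, with the robot touching nothing.
It also fails if it takes over 51 s, if anything falls off the work surface, if the arm or the gripper's body presses on something with over 40 N, if the wrist force passes 120 N, or if a joint passes its speed limit or range.

### The arm

A 6-joint arm with a two-finger parallel gripper is mounted at the origin on the work surface. World frame = base frame: x ahead of the robot, y to its left, z up, the work surface at z = 0. Lengths are in m, angles in rad, forces in N, time in s.
With the tool pointing down it reaches from about 0.25 to 0.775 m from the base axis. Payload 4 kg.
Tool frame: the origin (TCP) lies midway between the tips of the shut fingers; the grasp point (between the pads) lies 19 mm behind it (robot.tcp_to_grasp is the z of the grasp point in the tool frame, in m); z points along the fingers, y is the line along which they close (so a half turn about z gives the same grasp; the last joint's range is limited). The gripper opens to 94 mm and grips with 3 to 60 N. Pads are 16 mm wide; open, the fingers measure 119 mm over their backs; the gripper's body (75 mm by 177 mm) begins 78 mm behind the grasp point.
Start: joints at [-1.447, 0.087, 1.371, -0, 1.684, -0.103], TCP at [0.124, -0.536, 0.206] pointing down, gripper open.
Joint ranges: [-3.1, 3.1], [-0.76, 2.03], [0.27, 2.55], [-1.08, 4.22], [0.17, 2.65], [-2.57, 2.57]. Speed limits (rad/s): [2.79, 2.79, 3.14, 3.14, 3.14, 3.14].

### API

Orientations are given as [roll, pitch, yaw] about the fixed x, y, z axes, in that order (R = Rz(yaw) Ry(pitch) Rx(roll)).
In Python, from bench import robot gives the robot as it stands. The module is installed in compiled form; this text tells all that it offers.
- The arm moves only by the tool move_arm, never from a script. Its argument "motion" is one flat list of numbers, 7 for each row, row after row: the turn, a rotation vector about the tool's x, y, z in units of 45 degrees (1.0 is 45 degrees), then the shift along the tool's x, y, z in units of 100 mm (1.0 is 100 mm), then the opening, from 0 (shut) to 1 (fully open). A call has 1 to 12 rows; each row shifts and turns the commanded pose from where the row before left it, along the tool's axes as they then stand; what a row does not reach is not made up. A row lasts 1/12 s, in which the tool goes at most 41.7 mm and 7.16 degrees, less where a joint would pass 70% of its speed; a pose out of reach is approached as far as the arm can. A call with a number of a shift or a turn outside -1 to 1 is refused whole. A call with a gripper value outside its range is refused whole. The fingers move at their own pace and stop on an object; the grip force is fixed at half the most. Time passes only in rows, so rows that do not move let the fingers close. It gives the time, the measured TCP pose, the force, the opening and the grip force at its end, in the units of the state.
- robot.get_obs(): the state, without advancing time (a new reading comes with each control period).
- robot.snapshot(name): name is "scene" or "side" or "wrist"; returns the picture (400x640x3 uint8, red, green, blue); there is no depth.
- robot.get_calibration(name): a dict with "fx", "fy", "cx", "cy" (pixels), "R" (3x3) and "t" (3): a world point X has camera coordinates R X + t. Camera axes: x right, y down, z forward; pixel columns grow to the right and rows downward; lengths in m; the calibration is good to about 2 mm. The wrist camera is an equidistant fisheye: a pixel r from the principal point sees the ray r / f radians off the axis. A picture is of the moment at which its call begins: read the wrist's pose just before it. get_calibration takes no time and is no camera call; for the wrist camera it gives the pose at the moment of the call.
- robot.close_job(): hands the job in; it is judged then, once.
The state is a dict: "time": time; "joint_positions": joint angles; "qvel": joint speeds; "joint_torque": joint torques, N m; "tool_pos": TCP position; "ee_rot": TCP orientation; "wrist_force": force on the tool from outside, world axes, zero at the start; "wrist_torque": the same for the moment, N m; "width": finger opening in m; "finger_force": force on a finger pad.
Only numpy, scipy, OpenCV 4.12 (cv2) and the standard library are available. Lean on these libraries where they do the work, as an engineer would, in place of code of your own. Each camera call takes 0.05 s, during which the arm holds its last target. There are 200 camera calls.

## Working session

There is one attempt and no reset: what is moved stays moved. The work goes in short steps, Python scripts to look and compute and a tool call to move; the robot and the scene stay as the last step left them, time stands still between calls to the robot, and variables do not carry over. Pictures are saved under pics/ and viewed, at most 10 in all, crops included, and the job is handed in when it is done.

Besides the shell and the picture viewer there is one more tool, called after "Emit:" by a JSON object that holds its "name" and its "arguments". move_arm: Moves the arm, as the interface text tells. Shifts and turns lie within -1 to 1; 1 stands for 100 mm of shift or 45 degrees of turn. Its arguments: {"type":"object","properties":{"motion":{"type":"array","items":{"type":"number"}}},"required":["motion"]}

```bash
mkdir -p pics; python3 - <<'E'
from bench import robot
import cv2
for n in("scene","side"):
    cv2.imwrite(f"pics/{n}0.png",robot.snapshot(n)[:,:,::-1])
    c=robot.get_calibration(n);print(n,c)
print(robot.get_obs(),robot.tcp_to_grasp)
E
```

```text
scene {'fx': 372.74940275736975, 'fy': 372.74940275736975, 'cx': 326.1298473105141, 'cy': 198.3722981269037, 'R': array([[ 0.71897164,  0.69500677, -0.00673619],
       [ 0.38676973, -0.40812115, -0.82695   ],
       [-0.57748503,  0.59194824, -0.56223512]]), 't': array([-0.38909489, -0.13262321,  1.50405533])}
side {'fx': 388.0175412465113, 'fy': 388.0175412465113, 'cx': 322.15762798181174, 'cy': 191.63396757067918, 'R': array([[-0.93483299, -0.35508108,  0.0021698 ],
       [-0.26890776,  0.70394473, -0.6573815 ],
       [ 0.23189632, -0.61512539, -0.75355481]]), 't': array([0.48742768, 0.22936299, 1.00431723])}
{'time': 0.1, 'joint_positions': array([-1.44713685e+00,  8.78464243e-02,  1.37207931e+00, -1.62823450e-05,
        1.68359569e+00, -1.03096582e-01]), 'qvel': array([ 5.73053102e-05, -1.78245786e-03, -4.25223462e-03, -6.90805823e-04,
        1.49314067e-03,  6.59131606e-04]), 'joint_torque': array([ 2.64526447e-03, -3.41252303e+01, -3.03301263e+01,  7.19564455e-02,
        3.04519082e-02, -9.68078984e-05]), 'tool_pos': array([ 0.12358097, -0.53543475,  0.20445225]), 'ee_rot': array([-3.13967247e+00, -1.82400127e-04,  2.26754069e-01]), 'wrist_force': array([0.42428432, 1.00478323, 0.04576961]), 'wrist_torque': array([-0.01798316, -0.01148223, -0.01279027]), 'finger_force': 0.0, 'width': 0.09407016963859782} -0.0188
```

View pics/scene0.png

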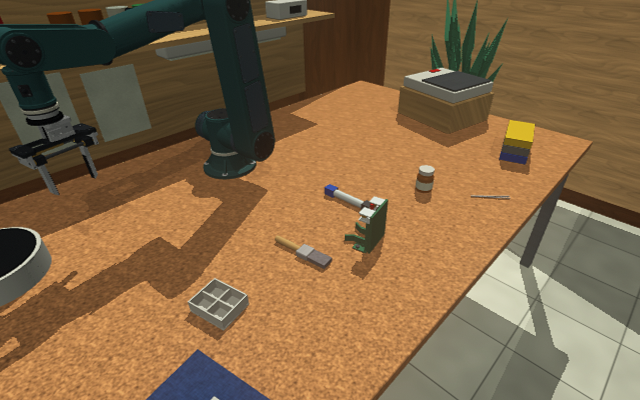

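View pics/side0.png

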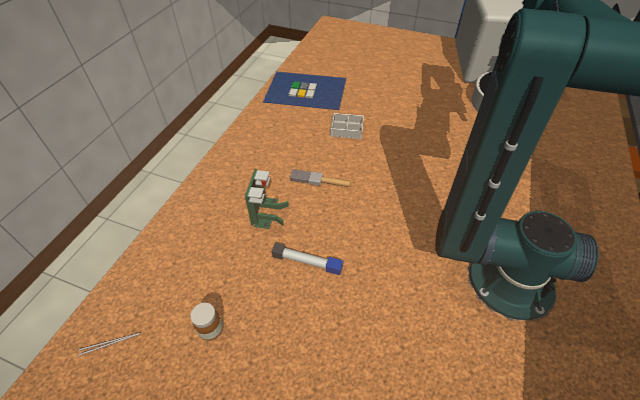

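Scene view: the pillar's blue head is near (331,189) and the bracket near (372,225). Side view: the pillar runs from the foot (279,250) to the head (335,265), and the bracket is near (262,200). I'll enlarge both.

```bash
python3 - <<'E'
import cv2,numpy as np
a=cv2.imread("pics/side0.png")[160:280,235:355];b=cv2.imread("pics/scene0.png")[165:265,315:395]
cv2.imwrite("pics/c1.png",cv2.resize(a,None,fx=5,fy=5,interpolation=cv2.INTER_CUBIC))
cv2.imwrite("pics/c2.png",cv2.resize(b,None,fx=6,fy=6,interpolation=cv2.INTER_CUBIC))
E
```

```text
(no output)
```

View pics/c1.png

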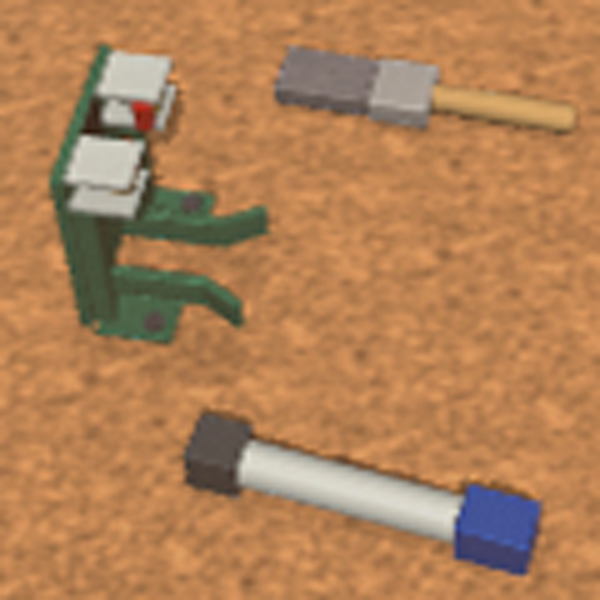

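View pics/c2.png

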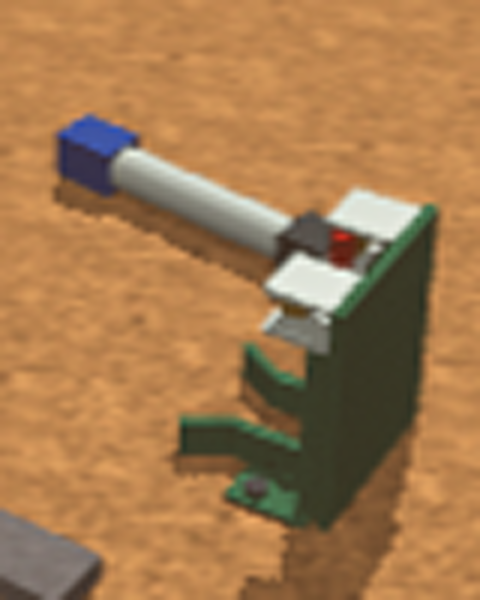

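```bash
cat > h.py <<'E'
from bench import robot
import numpy as np
from scipy.optimize import least_squares
def proj(n,X):
    c=robot.get_calibration(n);p=c["R"]@X+c["t"];return np.array([c["fx"]*p[0]/p[2]+c["cx"],c["fy"]*p[1]/p[2]+c["cy"]])
side=lambda u,v:("side",u/5+235-.4,v/5+160-.4)
scene=lambda u,v:("scene",u/6+315-.4,v/6+165-.4)
def fit(pts,x0):
    def f(p):
        c,s=np.cos(p[2]),np.sin(p[2]);R=np.array([[c,-s,0],[s,c,0],[0,0,1]])
        return np.concatenate([proj(n,R@np.array(X)/1e3+[p[0],p[1],0])-(u,v) for (n,u,v),X in pts])
    r=least_squares(f,x0,loss="soft_l1");return r.x,f(r.x).reshape(-1,2).round(1)
E
python3 - <<'E'
from h import *
P=[(side(470,487),(55,15,30)),(side(541,500),(95,15,30)),(side(528,548),(95,-15,30)),(side(459,530),(55,-15,30)),(side(456,558),(55,-15,0)),(side(525,574),(95,-15,0)),
(side(207,410),(-95,15,30)),(side(253,425),(-65,15,30)),(side(186,487),(-95,-15,0)),(side(240,494),(-65,-15,0)),
(scene(90,114),(95,-15,30)),(scene(58,135),(95,15,30)),(scene(110,157),(55,15,30)),(scene(138,135),(55,-15,30)),(scene(58,178),(95,15,0)),(scene(107,193),(55,15,0))]
B=[(side(105,45),(23,-52,130)),(side(55,185),(23,52,130)),(side(82,322),(23,52,0)),(side(148,140),(-20,16,128)),(side(165,103),(-20,-16,128)),
(scene(330,225),(-20,16,128)),(scene(300,252),(-20,-16,128)),(scene(435,207),(23,52,130)),(scene(325,527),(23,-52,0)),(scene(415,420),(23,52,0))]
for Q,x0 in((P,[.45,0,3.1]),(B,[.55,-.1,0])):
    x,r=fit(Q,x0);print(x,np.degrees(x[2]));print(r.tolist())
E
```

```text
[0.51342727 0.13484459 3.20701252] 183.7482823155396
[[-0.1, -1.3], [0.5, 0.0], [0.0, 0.2], [-1.2, -0.3], [-0.7, -0.0], [0.2, 0.8], [-0.9, -0.0], [0.3, -0.3], [0.2, -0.3], [-0.2, 1.1], [-0.4, -0.5], [-0.6, -0.5], [-0.5, -0.2], [0.3, -0.2], [-0.5, -0.6], [-0.0, 0.9]]
[0.69692626 0.02607412 0.20433792] 11.707700610608027
[[-0.3, -0.7], [-1.0, -0.9], [0.3, 1.0], [-0.1, 0.5], [-0.5, -0.7], [-1.2, -1.3], [-1.4, -0.3], [0.5, -0.5], [-0.3, 0.9], [0.2, -0.9]]
```

The fits are good to about 1 px. The pillar's middle is at (0.513, 0.135) with its foot pointing along 3.7°. The bracket is at (0.697, 0.026) with yaw 11.7°. Plan: grip with the hand tilted 40° forward, approaching along the tool axis.

```bash
cat >> h.py <<'E'
from scipy.spatial.transform import Rotation as Ro
BR=np.array([.6969,.0261]);BY=.2043
def cur():
    o=robot.get_obs();return np.array(o["tool_pos"]),Ro.from_euler("xyz",o["ee_rot"])
def tool(yaw,tilt):  # tool x along yaw (level), z tilted forward by tilt deg
    return Ro.from_euler("z",yaw)*Ro.from_euler("x",np.pi)*Ro.from_euler("y",tilt,degrees=True)
def tcp(grasp,R): return np.array(grasp)+R.apply([0,0,.0188])
def delta(p0,R0,p1,R1):  # turn /45deg, shift /100mm (shift in axes of R0)
    return np.r_[(R0.inv()*R1).as_rotvec(degrees=True)/45,R0.inv().apply(p1-p0)/.1].round(3)
E
python3 - <<'E'
from h import *
p,R=cur();y=3.2070-np.pi
R1=tool(y,40);g=tcp([.4406,.1301,.0225],R1);h=g-R1.apply([0,0,.11])
print(p,g,h)
Ry=tool(y,0)
print("turn yaw",delta(p,R,p,Ry),"then tilt", delta(p,Ry,p,R1),"then shift",delta(p,R1,h,R1),"then",delta(h,R1,g,R1))
E
```

```text
[ 0.12358097 -0.53543475  0.20445225] [0.45265857 0.13088985 0.00809836] [0.38210312 0.12626841 0.09236325]
turn yaw [-0.002 -0.     0.205  0.     0.     0.   ] then tilt [0.    0.889 0.    0.    0.    0.   ] then shift [ 0.     0.     0.     1.587 -6.434  2.795] then [ 0.   0.   0.   0.  -0.   1.1]
```

Emit:
{"name": "move_arm", "arguments": {"motion": [0, 0, 0.1, 0, 0, 0, 1, 0, 0, 0.105, 0, 0, 0, 1, 0, 0, 0, 0.3, -0.25, 0, 1, 0, 0, 0, 0.3, -0.25, 0, 1, 0, 0, 0, 0.3, -0.25, 0, 1, 0, 0, 0, 0.3, -0.25, 0, 1, 0, 0, 0, 0.3, -0.25, 0, 1, 0, 0, 0, 0.3, -0.25, 0, 1, 0, 0, 0, 0.3, -0.25, 0, 1, 0, 0, 0, 0.3, -0.25, 0, 1, 0, 0, 0, 0.3, -0.25, 0, 1, 0, 0, 0, 0.3, -0.25, 0, 1]}}

```text
time: 1.1
tool_pos: [0.4074, -0.265, 0.2051]
ee_rot: [-3.141, 0.0, 0.066]
wrist_force: [0.2, -0.7, 0.3]
width: 0.0942
finger_force: 0.0
```

Emit:
{"name": "move_arm", "arguments": {"motion": [0, 0, 0, 0.03, -0.35, 0, 1, 0, 0, 0, 0.03, -0.35, 0, 1, 0, 0, 0, 0.03, -0.35, 0, 1, 0, 0, 0, 0.03, -0.35, 0, 1, 0, 0, 0, 0.03, -0.35, 0, 1, 0, 0, 0, 0.03, -0.35, 0, 1, 0, 0, 0, 0.03, -0.35, 0, 1, 0, 0, 0, 0.03, -0.35, 0, 1, 0, 0, 0, 0.03, -0.35, 0, 1, 0, 0, 0, 0.03, -0.35, 0, 1, 0, 0, 0, 0.03, -0.35, 0, 1, 0, 0, 0, 0, 0, 0, 1]}}

```text
time: 2.1
tool_pos: [0.4132, 0.1248, 0.2049]
ee_rot: [-3.139, 0.001, 0.074]
wrist_force: [0.4, -0.5, -0.1]
width: 0.0941
finger_force: 0.0
```

Emit:
{"name": "move_arm", "arguments": {"motion": [0, 0.127, 0, 0, 0, 0, 1, 0, 0.127, 0, 0, 0, 0, 1, 0, 0.127, 0, 0, 0, 0, 1, 0, 0.127, 0, 0, 0, 0, 1, 0, 0.127, 0, 0, 0, 0, 1, 0, 0.127, 0, 0, 0, 0, 1, 0, 0.127, 0, 0, 0, 0, 1, 0, 0, 0, 0, 0, 0, 1]}}

```text
time: 2.77
tool_pos: [0.4098, 0.1186, 0.1985]
ee_rot: [3.139, -0.692, 0.068]
wrist_force: [-0.7, -0.0, -1.5]
width: 0.0938
finger_force: 0.0
```

```bash
python3 - <<'E'
from h import *
p,R=cur();o=robot.get_obs();y=3.2070-np.pi
R1=tool(y,40);g=tcp([.4406,.1301,.0225],R1);h=g-R1.apply([0,0,.09])
print(o["time"],o["joint_positions"],p,o["wrist_force"]);print(delta(p,R,h,R1),delta(p,R,g,R1))
E
```

```text
2.7667 [ 0.24170566 -0.74227924  2.14344955 -0.12947397  1.06013108  1.76870604] [0.40975578 0.11863161 0.19854351] [-0.70283014 -0.00847861 -1.52408425]
[ 0.001  0.008  0.003 -0.884 -0.097  0.845] [ 1.000e-03  8.000e-03  3.000e-03 -8.790e-01 -9.700e-02  1.745e+00]
```

Emit:
{"name": "move_arm", "arguments": {"motion": [0, 0, 0, -0.18, -0.02, 0.17, 1, 0, 0, 0, -0.18, -0.02, 0.17, 1, 0, 0, 0, -0.18, -0.02, 0.17, 1, 0, 0, 0, -0.18, -0.02, 0.17, 1, 0, 0.008, 0, -0.16, -0.017, 0.165, 1, 0, 0, 0, 0, 0, 0, 1, 0, 0, 0, 0, 0, 0, 1]}}

```text
time: 3.35
tool_pos: [0.4003, 0.128, 0.0833]
ee_rot: [3.14, -0.701, 0.067]
wrist_force: [0.3, -0.4, 0.5]
width: 0.0939
finger_force: 0.0
```

```bash
cat >> h.py <<'E'
def st(g=None,yaw=BY,tilt=40):
    p,R=cur();o=robot.get_obs();print(round(o["time"],2),o["joint_positions"].round(2),p.round(4),R.as_euler("xyz").round(3),"F",o["wrist_force"].round(1),"T",o["wrist_torque"].round(2),"w",round(o["width"],4),round(o["finger_force"],1))
    if g is not None:
        R1=tool(yaw,tilt);print(delta(p,R,tcp(g,R1),R1))
E
python3 -c "
from h import *
st([.4406,.1301,.0225],.0654)"
```

```text
3.35 [ 0.3  -0.7   2.36 -0.21  0.8   1.9 ] [0.4003 0.128  0.0833] [ 3.14  -0.701  0.067] F [ 0.3 -0.4  0.5] T [ 0.03  0.24 -0.  ] w 0.0939 0.0
[ 0.001 -0.003  0.001 -0.085  0.004  0.913]
```

Emit:
{"name": "move_arm", "arguments": {"motion": [0, 0, 0, -0.085, 0, 0.2, 1, 0, 0, 0, 0, 0, 0.25, 1, 0, 0, 0, 0, 0, 0.25, 1, 0, 0, 0, 0, 0, 0.15, 1, 0, 0, 0, 0, 0, 0.06, 1, 0, 0, 0, 0, 0, 0, 1, 0, 0, 0, 0, 0, 0, 1]}}

```text
time: 3.93
tool_pos: [0.4543, 0.1318, 0.0111]
ee_rot: [-3.142, -0.706, 0.065]
wrist_force: [-0.4, 0.3, 0.3]
width: 0.0939
finger_force: 0.0
```

```bash
python3 -c "
from h import *
st([.4406,.1301,.0225],.0654)
import cv2
w=robot.snapshot('wrist');s=robot.snapshot('side')[180:320,250:430]
cv2.imwrite('pics/a1.png',np.vstack([w[:,:,::-1][:300],cv2.resize(s[:,:,::-1],(386,300))[:, :].repeat(1,0) if 0 else cv2.copyMakeBorder(cv2.resize(s[:,:,::-1],(386,300)),0,0,0,254,0)]))"
```

```text
3.93 [ 0.25 -0.39  2.37 -0.26  0.48  1.95] [0.4543 0.1318 0.0111] [-3.142 -0.706  0.065] F [-0.4  0.3  0.3] T [ 0.04  0.27 -0.  ] w 0.0939 0.0
[ 0.    -0.01  -0.    -0.033  0.008  0.012]
```

View pics/a1.png

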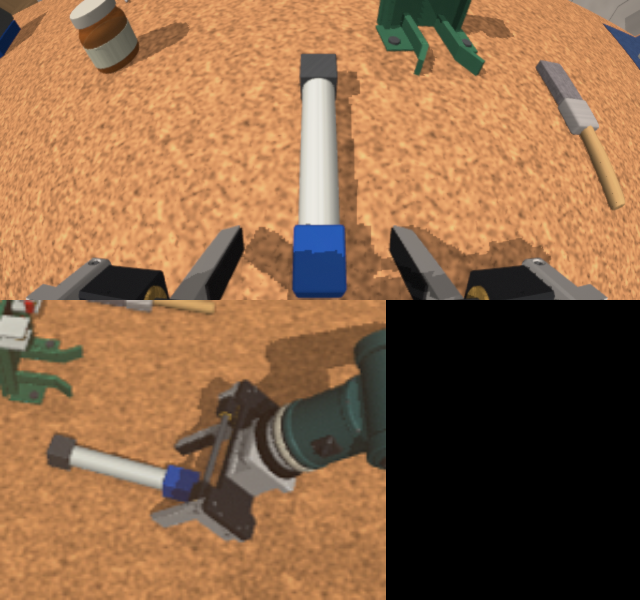

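The wrist view shows the pillar centred and straight between the open fingers, with the head at (320,260) and the foot at (319,68). Closing now.

Emit:
{"name": "move_arm", "arguments": {"motion": [0, 0, 0, -0.03, 0.008, 0.01, 1, 0, 0, 0, 0, 0, 0, 0, 0, 0, 0, 0, 0, 0, 0, 0, 0, 0, 0, 0, 0, 0, 0, 0, 0, 0, 0, 0, 0, 0, 0, 0, 0, 0, 0, 0, 0, 0, 0, 0, 0, 0, 0, 0, 0, 0, 0, 0, 0, 0, 0, 0, 0, 0, 0, 0, 0]}}

```text
time: 4.78
tool_pos: [0.4513, 0.1309, 0.0066]
ee_rot: [3.141, -0.704, 0.066]
wrist_force: [-0.4, 0.1, 0.2]
width: 0.0443
finger_force: 0.0
```

```bash
python3 - <<'E'
from h import *
st()
p,R=cur()
c,s=np.cos(BY),np.sin(BY)
def W(bx,by,z): return [BR[0]+c*bx-s*by,BR[1]+s*bx+c*by,z]
y0=.0654
# current grasp
g=p-R.apply([0,0,.0188]);print(g)
g1=g+[-.032*np.cos(BY),-.032*np.sin(BY),0]
g2=np.array(W(-.098-.168,0,g[2]));g3=np.array(W(-.012-.168,0,g[2]))
Q=[(g,R),(g1,R),(g2,tool(BY,40)),(g3,tool(BY,40))]
for (a,A),(b,B) in zip(Q,Q[1:]): print(delta(tcp(a,A),A,tcp(b,B),B), b)
E
```

```text
4.78 [ 0.25 -0.39  2.38 -0.27  0.47  1.95] [0.4513 0.1309 0.0066] [ 3.141 -0.704  0.066] F [-0.4  0.1  0.2] T [0.02 0.27 0.02] w 0.0443 0.0
[0.43911231 0.13013333 0.02089421]
[ 0.     0.     0.    -0.242  0.044 -0.205] [0.4077778  0.12364111 0.02089421]
[ 0.114 -0.008 -0.135  0.14   1.514  0.12 ] [ 0.43643194 -0.02786655  0.02089421]
[0.    0.    0.    0.659 0.    0.553] [ 0.52064342 -0.01041872  0.02089421]
```

Emit:
{"name": "move_arm", "arguments": {"motion": [0, 0, 0, 0, 0, 0, 0, 0, 0, 0, 0, 0, 0, 0, 0, 0, 0, 0, 0, 0, 0, 0, 0, 0, 0, 0, 0, 0, 0, 0, 0, 0, 0, 0, 0]}}

```text
time: 5.2
tool_pos: [0.4513, 0.1308, 0.0066]
ee_rot: [3.141, -0.704, 0.066]
wrist_force: [1.1, -0.8, 0.3]
width: 0.0297
finger_force: 30.0
```

Emit:
{"name": "move_arm", "arguments": {"motion": [0, 0, 0, -0.04, 0.01, -0.035, 0, 0, 0, 0, -0.05, 0.009, -0.045, 0, 0, 0, 0, -0.05, 0.009, -0.045, 0, 0, 0, 0, -0.05, 0.009, -0.045, 0, 0, 0, 0, -0.05, 0.009, -0.04, 0, 0, 0, 0, 0, 0, 0, 0, 0, 0, 0, 0, 0, 0, 0]}}

```text
time: 5.78
tool_pos: [0.4188, 0.1241, 0.0066]
ee_rot: [3.141, -0.704, 0.066]
wrist_force: [-3.9, -0.0, 0.6]
width: 0.0298
finger_force: 30.0
```

```bash
python3 - <<'E'
from h import *
st()
p,R=cur()
c,s=np.cos(BY),np.sin(BY)
def W(bx,by,z): return np.array([BR[0]+c*bx-s*by,BR[1]+s*bx+c*by,z])
g=p-R.apply([0,0,.0188]);print(g)
B=tool(BY,40);g2=W(-.100-.168,0,.0215)
d=delta(p,R,tcp(g2,B),B);print(d, d/10)
E
```

```text
5.78 [ 0.26 -0.51  2.44 -0.25  0.53  1.93] [0.4188 0.1241 0.0066] [ 3.141 -0.704  0.066] F [-3.9 -0.   0.6] T [-0.06  0.55 -0.04] w 0.0298 30.0
[0.4066545  0.12330116 0.02092724]
[ 0.114 -0.007 -0.135  0.137  1.514  0.11 ] [ 0.0114 -0.0007 -0.0135  0.0137  0.1514  0.011 ]
```

Emit:
{"name": "move_arm", "arguments": {"motion": [0.011, 0, -0.013, 0.013, 0.15, 0.011, 0, 0.011, 0, -0.013, 0.013, 0.15, 0.011, 0, 0.011, 0, -0.014, 0.013, 0.15, 0.011, 0, 0.011, 0, -0.014, 0.013, 0.15, 0.011, 0, 0.012, 0, -0.014, 0.013, 0.15, 0.011, 0, 0.012, 0, -0.014, 0.013, 0.15, 0.011, 0, 0.012, 0, -0.014, 0.013, 0.15, 0.011, 0, 0.012, 0, -0.014, 0.013, 0.15, 0.011, 0, 0.011, 0, -0.013, 0.013, 0.15, 0.011, 0, 0.011, 0, -0.013, 0.013, 0.15, 0.011, 0, 0, 0, 0, 0, 0, 0, 0]}}

```text
time: 6.7
tool_pos: [0.4562, -0.0241, 0.0073]
ee_rot: [3.139, -0.703, 0.201]
wrist_force: [1.2, -0.8, -2.6]
width: 0.0299
finger_force: 30.0
```

```bash
python3 - <<'E'
from h import *
st()
p,R=cur()
c,s=np.cos(BY),np.sin(BY)
def W(bx,by,z): return np.array([BR[0]+c*bx-s*by,BR[1]+s*bx+c*by,z])
g=p-R.apply([0,0,.0188]);print(g)
B=tool(BY,40);g2=W(-.092-.168,0,.0215);g3=W(-.012-.168,0,.0215)
print(delta(p,R,tcp(g2,B),B),delta(p,R,tcp(g3,B),B))
import cv2
w=robot.snapshot('wrist')[:320,150:490,::-1];s=robot.snapshot('side')[160:320,230:390,::-1]
cv2.imwrite('pics/a2.png',np.hstack([cv2.resize(w,(510,480)),cv2.resize(s,(480,480))])[:, :800] if 0 else np.hstack([cv2.resize(w,(400,376)),cv2.resize(s,(376,376))]))
E
```

```text
6.7 [-0.52 -0.42  2.39  0.69  0.73  0.43] [ 0.4562 -0.0241  0.0073] [ 3.139 -0.703  0.201] F [ 1.2 -0.8 -2.6] T [-0.23  0.45 -0.26] w 0.0299 30.0
[ 0.44425819 -0.02645015  0.02162851]
[ 0.006 -0.007 -0.003 -0.017 -0.003 -0.012] [ 0.006 -0.007 -0.003  0.593 -0.007  0.506]
```

View pics/a2.png

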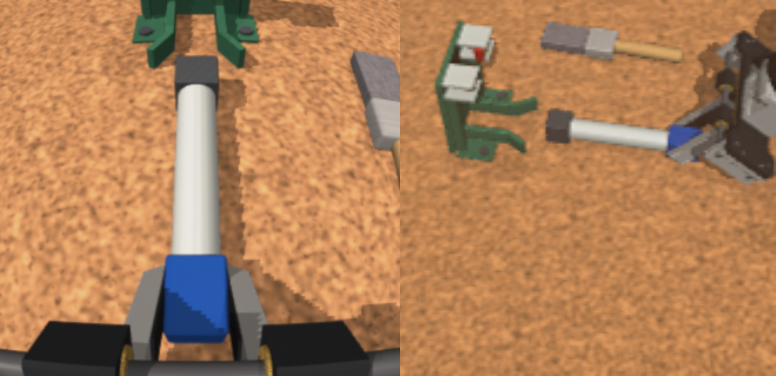

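The foot at (197,72) is centred before the shoe, whose tips are at (155,60) and (243,60). Sliding it in.

Emit:
{"name": "move_arm", "arguments": {"motion": [0.003, -0.003, -0.001, 0.05, 0, 0.043, 0, 0.003, -0.003, -0.001, 0.06, 0, 0.05, 0, 0, 0, 0, 0.06, -0.001, 0.05, 0, 0, 0, 0, 0.06, -0.001, 0.05, 0, 0, 0, 0, 0.06, -0.001, 0.05, 0, 0, 0, 0, 0.06, -0.001, 0.05, 0, 0, 0, 0, 0.06, -0.001, 0.05, 0, 0, 0, 0, 0.06, -0.001, 0.05, 0, 0, 0, 0, 0.06, -0.001, 0.05, 0, 0, 0, 0, 0.04, -0.001, 0.04, 0, 0, 0, 0, 0, 0, 0, 0]}}

```text
time: 7.72
tool_pos: [0.5297, -0.0051, 0.0071]
ee_rot: [-3.141, -0.7, 0.207]
wrist_force: [3.8, -2.7, -2.3]
width: 0.0299
finger_force: 30.0
```

```bash
python3 - <<'E'
from h import *
st()
p,R=cur()
c,s=np.cos(BY),np.sin(BY)
g=p-R.apply([0,0,.0188]);v=g[:2]-BR;print("b frame",c*v[0]+s*v[1],-s*v[0]+c*v[1],g[2])
import cv2
w=robot.snapshot('wrist')[:320,150:490,::-1];s=robot.snapshot('side')[150:270,230:350,::-1]
cv2.imwrite('pics/a3.png',np.hstack([cv2.resize(w,(400,376)),cv2.resize(s,(376,376))]))
E
```

```text
7.72 [-0.35 -0.21  2.25  0.67  0.58  0.55] [ 0.5297 -0.0051  0.0071] [-3.141 -0.7    0.207] F [ 3.8 -2.7 -2.3] T [-0.65  0.33 -0.92] w 0.0299 30.0
b frame -0.1821295095238278 0.003319970721942102 0.02145886599475022
```

View pics/a3.png

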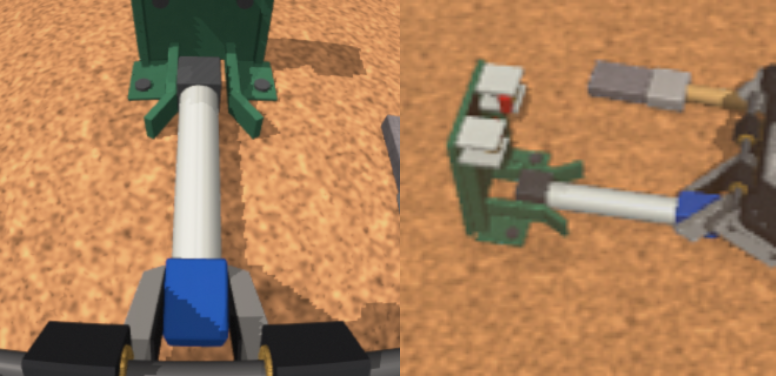

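The foot is in the shoe but rubs the left cheek (torque −0.9 N·m). I'll shift 3 mm right and feel for the back plate to calibrate.

Emit:
{"name": "move_arm", "arguments": {"motion": [0, 0, 0, 0, 0.015, 0, 0, 0, 0, 0, 0, 0.015, 0, 0, 0, 0, 0, 0.04, 0, 0.033, 0, 0, 0, 0, 0.04, 0, 0.033, 0, 0, 0, 0, 0.04, 0, 0.033, 0, 0, 0, 0, 0.03, 0, 0.025, 0, 0, 0, 0, 0, 0, 0, 0]}}

```text
time: 8.4
tool_pos: [0.5485, -0.0032, 0.0069]
ee_rot: [-3.139, -0.699, 0.207]
wrist_force: [2.4, 1.0, -3.1]
width: 0.0299
finger_force: 30.0
```

Emit:
{"name": "move_arm", "arguments": {"motion": [0, 0, 0, 0.015, 0, 0.013, 0, 0, 0, 0, 0.015, 0, 0.013, 0, 0, 0, 0, 0, 0, 0, 0]}}

```text
time: 8.65
tool_pos: [0.5519, -0.0026, 0.0068]
ee_rot: [-3.139, -0.699, 0.207]
wrist_force: [0.4, -0.3, -1.8]
width: 0.0298
finger_force: 30.0
```

```bash
cat >> h.py <<'E'
def bf():
    st();p,R=cur();c,s=np.cos(BY),np.sin(BY);g=p-R.apply([0,0,.0188]);v=g[:2]-BR
    print("b frame",(1e3*np.array([c*v[0]+s*v[1],-s*v[0]+c*v[1],g[2]])).round(1))
E
python3 -c "
from h import *
bf()"
```

```text
8.65 [-0.32 -0.15  2.2   0.66  0.56  0.57] [ 0.5519 -0.0026  0.0068] [-3.139 -0.699  0.207] F [ 0.4 -0.3 -1.8] T [-0.01  0.47  0.12] w 0.0298 30.0
b frame [-159.9    1.2   21.2]
```

Emit:
{"name": "move_arm", "arguments": {"motion": [0, 0, 0, 0.015, 0, 0.013, 0, 0, 0, 0, 0.015, 0, 0.013, 0, 0, 0, 0, 0, 0, 0, 0]}}

```text
time: 8.9
tool_pos: [0.5559, -0.0021, 0.0069]
ee_rot: [-3.139, -0.699, 0.207]
wrist_force: [0.3, 0.5, -2.3]
width: 0.0301
finger_force: 30.0
```

Emit:
{"name": "move_arm", "arguments": {"motion": [0, 0, 0, 0.015, 0, 0.013, 0, 0, 0, 0, 0, 0, 0, 0]}}

```text
time: 9.07
tool_pos: [0.5578, -0.0016, 0.0068]
ee_rot: [-3.139, -0.699, 0.207]
wrist_force: [0.6, 0.1, -1.1]
width: 0.0296
finger_force: 30.0
```

Emit:
{"name": "move_arm", "arguments": {"motion": [0, 0, 0, 0.015, 0, 0.013, 0, 0, 0, 0, 0, 0, 0, 0]}}

```text
time: 9.23
tool_pos: [0.5598, -0.0012, 0.0069]
ee_rot: [-3.139, -0.699, 0.207]
wrist_force: [0.3, -0.2, -2.0]
width: 0.0299
finger_force: 30.0
```

```bash
python3 -c "
from h import *
bf()"
```

```text
9.23 [-0.31 -0.13  2.18  0.65  0.55  0.58] [ 0.5598 -0.0012  0.0069] [-3.139 -0.699  0.207] F [ 0.3 -0.2 -2. ] T [-0.15  0.7   0.01] w 0.0299 30.0
b frame [-151.9    1.    21.2]
```

Emit:
{"name": "move_arm", "arguments": {"motion": [0, 0, 0, 0.015, 0, 0.013, 0, 0, 0, 0, 0, 0, 0, 0]}}

```text
time: 9.4
tool_pos: [0.561, -0.001, 0.0064]
ee_rot: [-3.14, -0.698, 0.207]
wrist_force: [-7.8, -2.1, 2.6]
width: 0.0296
finger_force: 30.0
```

Emit:
{"name": "move_arm", "arguments": {"motion": [0, 0, 0, 0.015, 0, 0.013, 0, 0, 0, 0, 0, 0, 0, 0]}}

```text
time: 9.57
tool_pos: [0.562, -0.0008, 0.0063]
ee_rot: [-3.14, -0.697, 0.208]
wrist_force: [-20.8, -5.3, 11.6]
width: 0.0296
finger_force: 30.0
```

```bash
python3 -c "
from h import *
bf()
import cv2
w=robot.snapshot('wrist')[:320,150:490,::-1];s=robot.snapshot('side')[150:270,230:350,::-1]
cv2.imwrite('pics/a4.png',np.hstack([cv2.resize(w,(400,376)),cv2.resize(s,(376,376))]))"
```

```text
9.57 [-0.3  -0.12  2.18  0.65  0.55  0.59] [ 0.562  -0.0008  0.0063] [-3.14  -0.697  0.208] F [-20.8  -5.3  11.6] T [-0.62  1.72 -0.41] w 0.0296 30.0
b frame [-149.6    1.    20.7]
```

View pics/a4.png

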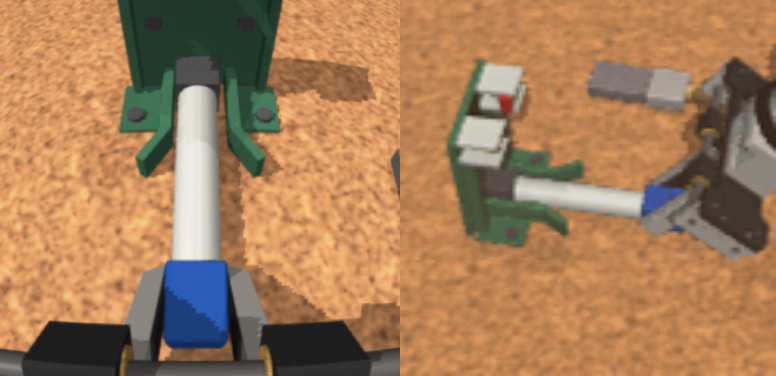

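Contact is firm at grasp x = −151 mm in the bracket frame, so the foot is fully in against the plate and the calibration is set. Next I'll fit the arm's lengths from the logged states to check reach for the tip-up, and compute the path.

```bash
cat > kin.py <<'E'
from h import *
S=[([-1.44714,.08785,1.37208,0,1.68360],[.12358,-.53543,.20445]),([.24171,-.74228,2.14345,-.12947,1.06013],[.40976,.11863,.19854]),
([.30,-.70,2.36,-.21,.80],[.4003,.128,.0833]),([.25,-.39,2.37,-.26,.48],[.4543,.1318,.0111]),([.26,-.51,2.44,-.25,.53],[.4188,.1241,.0066]),
([-.52,-.42,2.39,.69,.73],[.4562,-.0241,.0073]),([-.35,-.21,2.25,.67,.58],[.5297,-.0051,.0071])]
o=robot.get_obs();S.append((list(o["joint_positions"][:5]),list(o["tool_pos"])))
def fk(k,q):
    a1,h,L1,ex,L2,d=k;E=Ro.from_euler
    R=E("z",q[0]);p=np.array([0,0,h])+R.apply([a1,0,0])
    R=R*E("y",q[1]);p=p+R.apply([0,0,L1]);R=R*E("y",q[2]);p=p+R.apply([ex,0,L2])
    R=R*E("z",q[3])*E("y",q[4]);return p+R.apply([0,0,d]),R
f=lambda k:np.concatenate([fk(k,q)[0]-p for q,p in S])
fk_k=least_squares(f,[0,.3,.4,0,.4,.25],x_scale=.1).x
def ik(p,Rt):  # joints 1..5, aim only (tool z)
    g=lambda q:np.r_[(fk(fk_k,q)[0]-p)*10,fk(fk_k,q)[1].apply([0,0,1])-Rt.apply([0,0,1])]
    lo=[-3.1,-.76,.27,-1.08,.17];hi=[3.1,2.03,2.55,4.22,2.65]
    r=least_squares(g,[0,.5,1.6,0,1],bounds=(lo,hi));return r.x,np.abs(r.fun).max()
BR2=BR+.002*np.array([np.cos(BY),np.sin(BY)])
D,H=.168,.021
def pose(th,cx,tilt,by=.0007,dz=0.):
    t=np.radians(th);bx=cx-D*np.cos(t)+H*np.sin(t);z=D*np.sin(t)+H*np.cos(t)+dz
    c,s=np.cos(BY),np.sin(BY);R=tool(BY,tilt);return tcp([BR2[0]+c*bx-s*by,BR2[1]+s*bx+c*by,z],R),R
E
python3 - <<'E'
from kin import *
print(fk_k,np.abs(f(fk_k)).max())
for th,t in((0,40),(30,40),(60,10),(90,10),(90,0),(90,-10),(90,-20),(90,-30)): print(th,t,[x.round(2) if hasattr(x,'round') else x for x in ik(*pose(th,-.0135,t))])
E
```

```text
[-0.036117    0.19285758  0.49643622  0.1267759   0.52629081  0.41671001] 0.06338371742761109
0 40 [array([-0.22, -0.19,  2.24,  0.57,  0.51]), np.float64(0.0)]
30 40 [array([-0.18, -0.26,  2.11,  0.4 ,  0.67]), np.float64(0.0)]
60 10 [array([-0.01,  0.13,  1.46,  0.04,  1.38]), np.float64(0.0)]
90 10 [array([0.02, 0.29, 1.24, 0.03, 1.43]), np.float64(0.0)]
90 0 [array([ 0.04,  0.43,  1.05, -0.  ,  1.66]), np.float64(0.0)]
90 -10 [array([ 0.06,  0.58,  0.84, -0.03,  1.89]), np.float64(0.0)]
90 -20 [array([ 0.07,  0.74,  0.62, -0.05,  2.12]), np.float64(0.0)]
90 -30 [array([ 0.08,  0.93,  0.36, -0.09,  2.37]), np.float64(0.0)]
```

Emit:
{"name": "move_arm", "arguments": {"motion": [0, 0, 0, -0.03, 0, -0.025, 0, 0, 0, 0, -0.045, 0, -0.038, 0, 0, 0, 0, -0.045, 0, -0.038, 0, 0, 0, 0, -0.045, 0, -0.038, 0, 0, 0, 0, -0.045, 0, -0.038, 0, 0, 0, 0, 0, 0, 0, 0, 0, 0, 0, 0, 0, 0, 0]}}

```text
time: 10.25
tool_pos: [0.5361, -0.0062, 0.0067]
ee_rot: [-3.139, -0.699, 0.207]
wrist_force: [-1.7, -0.8, -1.2]
width: 0.0298
finger_force: 30.0
```

```bash
cat > path.py <<'E'
from kin import *
def cx(th): return np.interp(th,[0,60,75,90],[-.012,-.012,-.015,-.015])
def tl(th): return np.interp(th,[0,30,85,90],[40,40,-15,-15])
def rows(a,b,st_=5,dz=0,by=.0007):
    p,R=cur()
    p1,R1=pose(a,cx(a),tl(a),by,dz);print("now->",a,delta(p,R,p1,R1))
    for th in np.arange(a,b,st_):
        p0,R0=pose(th,cx(th),tl(th),by,dz);p1,R1=pose(th+st_,cx(th+st_),tl(th+st_),by,dz)
        d=delta(p0,R0,p1,R1);d[3:]=(Ro.from_euler('y',-d[1]*22.5,degrees=True).apply(d[3:])).round(3);print(th+st_,d[[1,3,5]])
E
python3 - <<'E'
from path import *
bf();rows(0,90)
E
```

```text
10.25 [-0.34 -0.19  2.23  0.67  0.58  0.55] [ 0.5361 -0.0062  0.0067] [-3.139 -0.699  0.207] F [-1.7 -0.8 -1.2] T [-0.19  0.81  0.06] w 0.0298 30.0
b frame [-176.1    1.    21.1]
now-> 0 [-0.005 -0.001  0.002 -0.016  0.003 -0.011]
5 [ 0.     0.113 -0.096]
10 [ 0.     0.12  -0.086]
15 [ 0.     0.127 -0.075]
20 [ 0.     0.133 -0.063]
25 [ 0.     0.138 -0.051]
30 [ 0.     0.142 -0.039]
35 [-0.111  0.128 -0.033]
40 [-0.111  0.128 -0.033]
45 [-0.111  0.128 -0.033]
50 [-0.111  0.128 -0.033]
55 [-0.111  0.128 -0.033]
60 [-0.111  0.128 -0.033]
65 [-0.111  0.118 -0.034]
70 [-0.111  0.118 -0.033]
75 [-0.111  0.118 -0.032]
80 [-0.111  0.128 -0.033]
85 [-0.111  0.128 -0.033]
90 [ 0.     0.145 -0.027]
```

Emit:
{"name": "move_arm", "arguments": {"motion": [0, 0, 0, 0.055, 0, -0.048, 0, 0, 0, 0, 0.056, 0, -0.048, 0, 0, 0, 0, 0.06, 0, -0.043, 0, 0, 0, 0, 0.06, 0, -0.043, 0, 0, 0, 0, 0.063, 0, -0.037, 0, 0, 0, 0, 0.063, 0, -0.037, 0, 0, 0, 0, 0, 0, 0, 0, 0, 0, 0, 0, 0, 0, 0]}}

```text
time: 10.92
tool_pos: [0.5485, -0.0041, 0.0511]
ee_rot: [-3.141, -0.702, 0.207]
wrist_force: [-2.0, 0.6, 1.0]
width: 0.0296
finger_force: 30.0
```

```bash
python3 - <<'E'
from path import *
bf()
print(pose(15,cx(15),40)[0])
import cv2
w=robot.snapshot('wrist')[:320,150:490,::-1];s=robot.snapshot('side')[150:270,230:350,::-1]
cv2.imwrite('pics/a5.png',np.hstack([cv2.resize(w,(400,376)),cv2.resize(s,(376,376))]))
E
```

```text
10.92 [-0.33 -0.24  2.17  0.57  0.66  0.68] [ 0.5485 -0.0041  0.0511] [-3.141 -0.702  0.207] F [-2.   0.6  1. ] T [0.05 0.17 0.14] w 0.0296 30.0
b frame [-163.6    0.5   65.5]
[ 0.54522047 -0.00461171  0.04936441]
```

View pics/a5.png

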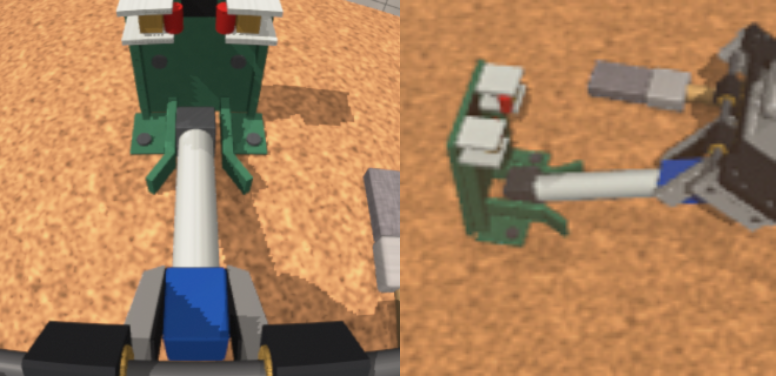

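Emit:
{"name": "move_arm", "arguments": {"motion": [0, 0, 0, 0.061, 0, -0.034, 0, 0, 0, 0, 0.061, 0, -0.034, 0, 0, 0, 0, 0.063, 0, -0.028, 0, 0, 0, 0, 0.063, 0, -0.028, 0, 0, 0, 0, 0.066, 0, -0.022, 0, 0, 0, 0, 0.066, 0, -0.022, 0, 0, 0, 0, 0, 0, 0, 0]}}

```text
time: 11.6
tool_pos: [0.5665, -0.0002, 0.0886]
ee_rot: [-3.141, -0.701, 0.208]
wrist_force: [-1.3, 0.2, -2.7]
width: 0.0292
finger_force: 30.0
```

```bash
python3 - <<'E'
from path import *
bf();rows(30,35)
E
```

```text
11.6 [-0.3  -0.25  2.09  0.49  0.73  0.79] [ 5.665e-01 -2.000e-04  8.860e-02] [-3.141 -0.701  0.208] F [-1.3  0.2 -2.7] T [-0.15  0.87  0.06] w 0.0292 30.0
b frame [-145.2    0.7  103. ]
now-> 30 [-0.004 -0.004  0.004 -0.004  0.     0.007]
35 [-0.111  0.128 -0.033]
```

Emit:
{"name": "move_arm", "arguments": {"motion": [0, -0.055, 0, 0.064, 0, -0.015, 0, 0, -0.055, 0, 0.064, 0, -0.015, 0, 0, -0.056, 0, 0.064, 0, -0.016, 0, 0, -0.056, 0, 0.064, 0, -0.016, 0, 0, -0.056, 0, 0.064, 0, -0.016, 0, 0, -0.056, 0, 0.064, 0, -0.016, 0, 0, 0, 0, 0, 0, 0, 0]}}

```text
time: 12.18
tool_pos: [0.5938, 0.0055, 0.1179]
ee_rot: [-3.141, -0.439, 0.209]
wrist_force: [1.1, -0.2, -4.5]
width: 0.0296
finger_force: 30.0
```

Emit:
{"name": "move_arm", "arguments": {"motion": [0, -0.055, 0, 0.064, 0, -0.016, 0, 0, -0.055, 0, 0.064, 0, -0.016, 0, 0, -0.056, 0, 0.064, 0, -0.016, 0, 0, -0.056, 0, 0.064, 0, -0.016, 0, 0, -0.056, 0, 0.064, 0, -0.016, 0, 0, -0.056, 0, 0.064, 0, -0.016, 0, 0, 0, 0, 0, 0, 0, 0]}}

```text
time: 12.77
tool_pos: [0.6256, 0.0127, 0.1368]
ee_rot: [-3.139, -0.176, 0.209]
wrist_force: [1.4, -0.3, -4.9]
width: 0.0298
finger_force: 30.0
```

```bash
python3 - <<'E'
from path import *
bf();rows(60,65)
import cv2
w=robot.snapshot('wrist')[:320,150:490,::-1];s=robot.snapshot('side')[130:250,230:350,::-1]
cv2.imwrite('pics/a6.png',np.hstack([cv2.resize(w,(400,376)),cv2.resize(s,(376,376))]))
E
```

```text
12.77 [-0.1   0.15  1.45  0.06  1.38  1.25] [0.6256 0.0127 0.1368] [-3.139 -0.176  0.209] F [ 1.4 -0.3 -4.9] T [-0.16  0.26 -0.04] w 0.0298 30.0
b frame [-75.8   1.2 155.3]
now-> 60 [-0.004 -0.002  0.005  0.001  0.006 -0.007]
65 [-0.111  0.118 -0.034]
```

View pics/a6.png

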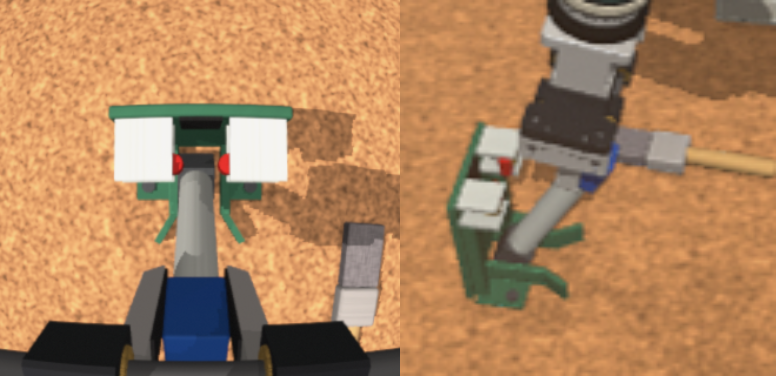

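Fz is about −5 N, so the foot may be barely carried. I'll press down before going on.

Emit:
{"name": "move_arm", "arguments": {"motion": [0, 0, 0, 0.003, 0, 0.02, 0, 0, 0, 0, 0, 0, 0, 0]}}

```text
time: 13.03
tool_pos: [0.6237, 0.0123, 0.1361]
ee_rot: [-3.139, -0.176, 0.208]
wrist_force: [-1.3, 0.4, 0.1]
width: 0.0297
finger_force: 30.0
```

Emit:
{"name": "move_arm", "arguments": {"motion": [0, 0, 0, 0.003, 0, 0.02, 0, 0, 0, 0, 0, 0, 0, 0]}}

```text
time: 13.2
tool_pos: [0.6243, 0.0123, 0.1361]
ee_rot: [-3.14, -0.177, 0.208]
wrist_force: [-5.4, 0.0, 5.1]
width: 0.0297
finger_force: 30.0
```

Emit:
{"name": "move_arm", "arguments": {"motion": [0, -0.055, 0, 0.06, 0, -0.016, 0, 0, -0.055, 0, 0.06, 0, -0.016, 0, 0, -0.056, 0, 0.06, 0, -0.016, 0, 0, 0, 0, 0, 0, 0, 0]}}

```text
time: 13.53
tool_pos: [0.6433, 0.0162, 0.1426]
ee_rot: [-3.14, -0.046, 0.209]
wrist_force: [-4.1, -0.1, 4.2]
width: 0.0297
finger_force: 30.0
```

Emit:
{"name": "move_arm", "arguments": {"motion": [0, -0.055, 0, 0.06, 0, -0.016, 0, 0, -0.055, 0, 0.06, 0, -0.016, 0, 0, -0.056, 0, 0.06, 0, -0.016, 0, 0, 0, 0, 0, 0, 0, 0]}}

```text
time: 13.87
tool_pos: [0.6612, 0.0199, 0.1462]
ee_rot: [-3.14, 0.084, 0.209]
wrist_force: [-2.5, 0.9, 1.8]
width: 0.0298
finger_force: 30.0
```

```bash
python3 - <<'E'
from path import *
bf();rows(75,90)
E
```

```text
13.87 [-0.05  0.42  1.08 -0.02  1.72  1.31] [0.6612 0.0199 0.1462] [-3.14   0.084  0.209] F [-2.5  0.9  1.8] T [0.07 0.53 0.05] w 0.0298 30.0
b frame [-34.6   1.2 164.9]
now-> 75 [-0.001 -0.004  0.006 -0.019  0.005 -0.026]
80 [-0.111  0.128 -0.033]
85 [-0.111  0.128 -0.033]
90 [ 0.     0.145 -0.027]
```

Emit:
{"name": "move_arm", "arguments": {"motion": [0, -0.055, 0, 0.062, 0, 0, 0, 0, -0.055, 0, 0.062, 0, 0, 0, 0, 0, 0, 0, 0, 0, 0]}}

```text
time: 14.12
tool_pos: [0.6736, 0.0225, 0.1469]
ee_rot: [-3.141, 0.168, 0.209]
wrist_force: [-2.1, 0.8, 6.1]
width: 0.0301
finger_force: 30.0
```

Emit:
{"name": "move_arm", "arguments": {"motion": [0, -0.055, 0, 0.062, 0, -0.014, 0, 0, 0, 0, 0, 0, 0, 0]}}

```text
time: 14.28
tool_pos: [0.6791, 0.0233, 0.1465]
ee_rot: [-3.141, 0.212, 0.208]
wrist_force: [-3.2, -0.9, 4.1]
width: 0.0297
finger_force: 30.0
```

```bash
python3 - <<'E'
from path import *
bf();rows(82.5,90,2.5)
E
```

```text
14.28 [-0.02  0.57  0.88 -0.05  1.89  1.33] [0.6791 0.0233 0.1465] [-3.141  0.212  0.208] F [-3.2 -0.9  4.1] T [ 0.11  0.65 -0.  ] w 0.0297 30.0
b frame [-14.1   0.8 164.8]
now-> 82.5 [ 0.    -0.007  0.005 -0.011  0.001 -0.044]
85.0 [-0.056  0.064 -0.016]
87.5 [ 0.     0.072 -0.015]
90.0 [ 0.     0.073 -0.012]
```

Emit:
{"name": "move_arm", "arguments": {"motion": [0, -0.03, 0, 0.03, 0, 0.005, 0, 0, -0.03, 0, 0.03, 0, 0.005, 0, 0, 0, 0, 0, 0, 0, 0]}}

```text
time: 14.53
tool_pos: [0.6848, 0.0235, 0.1461]
ee_rot: [3.14, 0.256, 0.207]
wrist_force: [-1.5, -2.5, 9.6]
width: 0.0301
finger_force: 30.0
```

Emit:
{"name": "move_arm", "arguments": {"motion": [0, -0.02, 0, 0.03, 0, 0, 0, 0, -0.02, 0, 0.03, 0, 0, 0, 0, 0, 0, 0, 0, 0, 0]}}

```text
time: 14.78
tool_pos: [0.6895, 0.0241, 0.1456]
ee_rot: [3.139, 0.289, 0.206]
wrist_force: [-2.2, -1.7, 11.9]
width: 0.0297
finger_force: 30.0
```

```bash
python3 - <<'E'
from path import *
bf()
E
```

```text
14.78 [-0.01  0.67  0.75 -0.07  2.    1.33] [0.6895 0.0241 0.1456] [3.139 0.289 0.206] F [-2.2 -1.7 11.9] T [-0.71  1.16  0.17] w 0.0297 30.0
b frame [ -2.3  -0.4 163.6]
```

Emit:
{"name": "move_arm", "arguments": {"motion": [0, 0, 0, 0.02, -0.01, -0.005, 0, 0, 0, 0, 0.02, 0, -0.005, 0, 0, 0, 0, 0, 0, 0, 0]}}

```text
time: 15.03
tool_pos: [0.6926, 0.0253, 0.1452]
ee_rot: [3.139, 0.291, 0.205]
wrist_force: [-3.1, -4.3, 10.6]
width: 0.0298
finger_force: 30.0
```

Emit:
{"name": "move_arm", "arguments": {"motion": [0, 0, 0, 0.02, 0, -0.005, 0, 0, 0, 0, 0, 0, 0, 0]}}

```text
time: 15.2
tool_pos: [0.6946, 0.0257, 0.1449]
ee_rot: [3.139, 0.29, 0.205]
wrist_force: [-2.4, -4.5, 10.1]
width: 0.0297
finger_force: 30.0
```

```bash
python3 - <<'E'
from path import *
bf()
E
```

```text
15.2 [-0.01  0.68  0.73 -0.07  2.01  1.33] [0.6946 0.0257 0.1449] [3.139 0.29  0.205] F [-2.4 -4.5 10.1] T [-0.92  1.26  0.2 ] w 0.0297 30.0
b frame [  3.1   0.2 162.9]
```

Emit:
{"name": "move_arm", "arguments": {"motion": [0, 0, 0, 0.015, 0.015, -0.004, 0, 0, 0, 0, 0, 0, 0, 0]}}

```text
time: 15.37
tool_pos: [0.6963, 0.0255, 0.1446]
ee_rot: [3.141, 0.29, 0.206]
wrist_force: [-2.2, -1.3, 9.4]
width: 0.0298
finger_force: 30.0
```

Emit:
{"name": "move_arm", "arguments": {"motion": [0, 0, 0, 0.015, 0.005, -0.004, 0, 0, 0, 0, 0, 0, 0, 0]}}

```text
time: 15.53
tool_pos: [0.6979, 0.0257, 0.1443]
ee_rot: [3.141, 0.29, 0.207]
wrist_force: [-2.6, -1.1, 9.0]
width: 0.0295
finger_force: 30.0
```

```bash
python3 - <<'E'
from path import *
bf()
E
```

```text
15.53 [-0.01  0.69  0.72 -0.07  2.02  1.33] [0.6979 0.0257 0.1443] [3.141 0.29  0.207] F [-2.6 -1.1  9. ] T [-0.25  1.18  0.02] w 0.0295 30.0
b frame [  6.3  -0.6 162.3]
```

Emit:
{"name": "move_arm", "arguments": {"motion": [0, 0, 0, 0.015, 0, -0.004, 0, 0, 0, 0, 0, 0, 0, 0]}}

```text
time: 15.7
tool_pos: [0.6992, 0.026, 0.1442]
ee_rot: [3.141, 0.291, 0.207]
wrist_force: [-3.9, -1.7, 9.2]
width: 0.0303
finger_force: 30.0
```

```bash
python3 - <<'E'
from path import *
import cv2
bf()
for n in("scene","side"):
    im=robot.snapshot(n).astype(int);m=((im[:,:,2]>im[:,:,0]+40)&(im[:,:,2]>im[:,:,1]+25)&(im[:,:,2]>60)).astype(np.uint8)
    k,l,s,c=cv2.connectedComponentsWithStats(m)
    print(n,[(s[i].tolist(),c[i].round(1).tolist()) for i in range(1,k) if s[i][4]>8])
    for bx,by,z in((0,0,190),(-15,-15,190),(-15,15,190),(15,-15,190),(15,15,190),(-15,15,150),(-15,-15,150),(15,-15,150)):
        c_,s_=np.cos(BY),np.sin(BY);X=np.array([BR[0]+c_*bx/1e3-s_*by/1e3,BR[1]+s_*bx/1e3+c_*by/1e3,z/1e3]);print((bx,by,z),proj(n,X).round(1),end=" ")
    print()
E
```

```text
15.7 [-0.01  0.69  0.71 -0.07  2.02  1.33] [0.6992 0.026  0.1442] [3.141 0.291 0.207] F [-3.9 -1.7  9.2] T [-0.32  1.28  0.  ] w 0.0303 30.0
b frame [  7.7  -0.6 162.2]
scene [([365, 187, 7, 3, 12], [367.6, 187.9]), ([147, 350, 122, 50, 2907], [203.2, 382.9])]
(0, 0, 190) [373.7 187. ] (-15, -15, 190) [366.2 188. ] (-15, 15, 190) [371.2 183. ] (15, -15, 190) [376.2 191.1] (15, 15, 190) [381.1 186. ] (-15, 15, 150) [370.3 195. ] (-15, -15, 150) [365.4 200.2] (15, -15, 150) [375.2 203.4] 
side [([461, 0, 5, 14, 14], [463.1, 6.5]), ([557, 0, 19, 18, 120], [567.8, 5.2]), ([252, 164, 13, 18, 178], [258.4, 171.8])]
(0, 0, 190) [255.5 166.7] (-15, -15, 190) [262.6 163.4] (-15, 15, 190) [259.6 171.5] (15, -15, 190) [251.5 162.1] (15, 15, 190) [248.3 170.2] (-15, 15, 150) [261.4 182.1] (-15, -15, 150) [264.3 174. ] (15, -15, 150) [253.5 172.7]
```

Emit:
{"name": "move_arm", "arguments": {"motion": [0, 0, 0, 0.012, 0, -0.003, 0, 0, 0, 0, 0, 0, 0, 0]}}

```text
time: 15.97
tool_pos: [0.7004, 0.0262, 0.1441]
ee_rot: [3.141, 0.291, 0.207]
wrist_force: [-3.2, -1.8, 9.3]
width: 0.0298
finger_force: 30.0
```

Emit:
{"name": "move_arm", "arguments": {"motion": [0, 0, 0, 0.012, 0, -0.003, 0, 0, 0, 0, 0, 0, 0, 0]}}

```text
time: 16.13
tool_pos: [0.7019, 0.0266, 0.144]
ee_rot: [3.141, 0.29, 0.207]
wrist_force: [-1.4, -1.0, 9.0]
width: 0.0298
finger_force: 30.0
```

```bash
python3 - <<'E'
from path import *
bf()
im=robot.snapshot("side").astype(int)
m=((im[:,:,2]>im[:,:,0]+40)&(im[:,:,2]>im[:,:,1]+25)&(im[:,:,2]>60))
for r in range(162,184):
    c=np.where(m[r,240:275])[0]+240
    if len(c):print(r,c.min(),c.max(),end="; ")
print()
for r in range(184,222,3): print(r,im[r,252:276].sum(1).tolist())
E
```

```text
16.13 [-0.01  0.7   0.7  -0.07  2.02  1.33] [0.7019 0.0266 0.144 ] [3.141 0.29  0.207] F [-1.4 -1.   9. ] T [-0.37  1.14  0.05] w 0.0298 30.0
b frame [ 10.3  -0.5 162. ]
164 253 261; 165 253 263; 166 252 263; 167 252 263; 168 252 263; 169 252 262; 170 251 262; 171 251 264; 172 251 264; 173 252 264; 174 253 262; 175 253 262; 176 254 262; 177 254 262; 178 255 262; 179 255 263; 180 256 262; 181 257 263; 
184 [234, 213, 213, 250, 337, 453, 484, 498, 511, 512, 501, 485, 454, 362, 431, 578, 307, 293, 365, 472, 465, 464, 455, 466]
187 [589, 479, 435, 335, 388, 451, 486, 476, 497, 502, 502, 492, 476, 420, 341, 312, 311, 381, 478, 466, 458, 467, 487, 474]
190 [632, 629, 625, 628, 629, 625, 627, 628, 625, 634, 575, 448, 491, 457, 392, 303, 382, 480, 470, 469, 453, 416, 407, 416]
193 [624, 621, 622, 626, 616, 621, 619, 614, 625, 559, 380, 467, 522, 481, 436, 366, 307, 388, 471, 462, 453, 434, 451, 461]
196 [540, 579, 603, 597, 607, 636, 634, 640, 574, 443, 570, 568, 389, 496, 469, 403, 324, 403, 507, 516, 528, 520, 474, 414]
199 [624, 623, 625, 627, 596, 522, 467, 311, 320, 475, 571, 395, 515, 
[... 229 characters left out ...]
 435, 475, 499, 507, 509, 506, 490, 460, 383, 251, 204, 214, 252, 255, 246]
208 [242, 250, 234, 197, 191, 202, 210, 260, 292, 334, 457, 492, 509, 514, 517, 513, 462, 296, 199, 187, 230, 294, 259, 235]
211 [246, 242, 240, 211, 188, 206, 352, 423, 220, 222, 223, 220, 230, 228, 224, 215, 224, 220, 189, 225, 348, 433, 425, 432]
214 [247, 247, 247, 234, 210, 267, 321, 296, 299, 295, 296, 299, 292, 288, 289, 319, 332, 259, 250, 283, 333, 330, 377, 412]
217 [227, 246, 244, 242, 222, 218, 252, 247, 249, 244, 244, 246, 245, 246, 245, 245, 248, 249, 249, 252, 252, 258, 252, 242]
220 [241, 236, 246, 252, 242, 222, 242, 292, 286, 287, 292, 293, 291, 285, 291, 286, 283, 286, 292, 310, 285, 282, 268, 244]
```

```bash
python3 - <<'E'
from path import *
c,s=np.cos(BY),np.sin(BY)
def ax(th,cx,h): # axis point at h along axis from foot face, corner at cx
    t=np.radians(th);bx=cx-h*np.cos(t)+15*np.sin(t);z=h*np.sin(t)+15*np.cos(t)
    return proj("side",np.array([BR[0]+(c*bx)/1e3,BR[1]+(s*bx)/1e3,z/1e3]))
for th in(80,84,87,90):
  for cx in(-15,):
    P=np.array([ax(th,cx,h) for h in range(20,191,2)])
    print(th,cx,[ (r,np.interp(r,P[::-1,1],P[::-1,0]).round(1)) for r in(167,184,187,199,205,208)], "foot top",ax(th,cx,30).round(1),"head top",P[-1].round(1))
E
```

```text
80 -15 [(167, np.float64(268.0)), (184, np.float64(266.4)), (187, np.float64(266.1)), (199, np.float64(264.9)), (205, np.float64(264.3)), (208, np.float64(264.1))] foot top [264.3 205.4] head top [268.  168.3]
84 -15 [(167, np.float64(263.0)), (184, np.float64(263.2)), (187, np.float64(263.3)), (199, np.float64(263.4)), (205, np.float64(263.5)), (208, np.float64(263.6))] foot top [263.5 205.4] head top [263.  167.5]
87 -15 [(167, np.float64(259.2)), (184, np.float64(260.9)), (187, np.float64(261.2)), (199, np.float64(262.4)), (205, np.float64(263.0)), (208, np.float64(263.2))] foot top [263.  205.5] head top [259.2 167. ]
90 -15 [(167, np.float64(255.6)), (184, np.float64(258.6)), (187, np.float64(259.2)), (199, np.float64(261.3)), (205, np.float64(262.4)), (208, np.float64(262.9))] foot top [262.5 205.6] head top [255.5 166.7]
```

```bash
cat > meas.py <<'E'
from path import *
import cv2
c,s=np.cos(BY),np.sin(BY)
def measure():
    im=np.mean([robot.snapshot("side").astype(float) for _ in range(3)],0);g=im.sum(2)
    out=[]
    # tube is grey-white: low saturation and bright; edges at half level
    for r in list(range(184,188))+list(range(200,209)):
        row=g[r];m=np.where((row[254:274]>440)&((im[r,254:274].max(1)-im[r,254:274].min(1))<60))[0]+254
        # take run nearest expected centre
        if len(m)==0: continue
        runs=np.split(m,np.where(np.diff(m)>1)[0]+1);e=260.5+(r-184)*.2
        k=min(runs,key=lambda q:abs(q.mean()-e));out.append((r,k[0],k[-1]))
    return im,out
if __name__=="__main__":
    im,o=measure();print(o)
    for r in range(206,232,2): print(r,[tuple(int(v) for v in im[r,q]) for q in range(256,275,2)])
E
python3 meas.py
```

```text
[(184, np.int64(257), np.int64(264)), (185, np.int64(257), np.int64(264)), (186, np.int64(258), np.int64(264)), (187, np.int64(257), np.int64(264)), (200, np.int64(264), np.int64(267)), (201, np.int64(264), np.int64(267)), (202, np.int64(263), np.int64(267)), (203, np.int64(263), np.int64(267)), (204, np.int64(262), np.int64(268)), (205, np.int64(262), np.int64(268)), (206, np.int64(262), np.int64(268)), (207, np.int64(262), np.int64(268)), (208, np.int64(262), np.int64(268))]
206 [(71, 70, 51), (72, 74, 53), (105, 106, 92), (161, 157, 146), (174, 169, 158), (176, 172, 161), (163, 158, 148), (97, 88, 80), (75, 78, 57), (78, 96, 69)]
208 [(72, 71, 51), (78, 79, 56), (114, 95, 82), (159, 155, 143), (176, 171, 160), (179, 174, 163), (159, 155, 144), (79, 65, 58), (85, 85, 65), (91, 99, 71)]
210 [(69, 67, 47), (127, 102, 68), (82, 73, 68), (96, 85, 79), (108, 101, 93), (113, 104, 98), (98, 87, 81), (74, 61, 51), (157, 114, 77), (211, 145, 92)]
212 [(71, 70, 50), (153, 107, 68), (96, 76, 66), (86, 70, 64), (85, 71, 65), (86, 72, 64), (87, 74, 67), (73, 60, 52), (171, 120, 79), (206, 144, 
[... 707 characters left out ...]
116, 84), (86, 109, 78), (224, 153, 95), (202, 138, 87)]
224 [(83, 104, 75), (87, 111, 80), (88, 117, 84), (87, 116, 82), (100, 86, 82), (101, 87, 82), (88, 112, 83), (135, 122, 83), (207, 143, 90), (191, 132, 83)]
226 [(81, 118, 86), (85, 125, 90), (85, 113, 83), (85, 116, 84), (85, 110, 80), (88, 106, 78), (85, 117, 84), (164, 114, 73), (211, 146, 92), (194, 135, 85)]
228 [(184, 128, 81), (203, 140, 88), (200, 138, 87), (206, 144, 94), (159, 122, 80), (118, 102, 67), (97, 98, 68), (197, 136, 85), (203, 143, 89), (189, 132, 83)]
230 [(187, 130, 80), (192, 133, 84), (198, 137, 87), (182, 126, 79), (211, 145, 92), (217, 149, 94), (220, 151, 94), (198, 136, 85), (179, 124, 79), (188, 130, 84)]
```

The side picture's numbers show bench visible between plate (column 256) and foot (columns 260–269). The foot slid back about 6 mm at the catch and the pillar now leans past upright. I'll mend it by easing the press, then turning the hand back about the catch height so the foot slides forward.

Emit:
{"name": "move_arm", "arguments": {"motion": [0, 0, 0, -0.005, 0, -0.019, 0, 0, 0, 0, -0.006, 0, -0.019, 0, 0, 0, 0, 0, 0, 0, 0]}}

```text
time: 16.58
tool_pos: [0.7019, 0.0267, 0.1441]
ee_rot: [-3.141, 0.294, 0.207]
wrist_force: [-0.9, -3.4, 2.6]
width: 0.0296
finger_force: 30.0
```

Emit:
{"name": "move_arm", "arguments": {"motion": [0, 0, 0, -0.004, 0, -0.015, 0, 0, 0.02, 0, -0.005, 0, 0.001, 0, 0, 0.02, 0, -0.005, 0, 0.001, 0, 0, 0.02, 0, -0.005, 0, 0.001, 0, 0, 0.02, 0, -0.005, 0, 0.001, 0, 0, 0, 0, 0, 0, 0, 0]}}

```text
time: 17.08
tool_pos: [0.7002, 0.0269, 0.1451]
ee_rot: [-3.14, 0.229, 0.208]
wrist_force: [2.7, -2.3, -4.2]
width: 0.0297
finger_force: 30.0
```

```bash
cat > m2.py <<'E'
from meas import *
bf();im,o=measure()
print([(r,(a+b)/2) for r,a,b in o if r<188 or r>203])
for r in(209,210,211,212): print(r,[tuple(int(v) for v in im[r,q]) for q in range(255,272)])
E
python3 m2.py
```

```text
17.08 [-0.02  0.64  0.78 -0.05  1.94  1.33] [0.7002 0.0269 0.1451] [-3.14   0.229  0.208] F [ 2.7 -2.3 -4.2] T [-0.48 -0.89  0.13] w 0.0297 30.0
b frame [  7.6   0.2 163.4]
[(184, np.float64(261.5)), (185, np.float64(261.0)), (186, np.float64(261.0)), (187, np.float64(260.5)), (204, np.float64(263.0)), (205, np.float64(263.0)), (206, np.float64(263.0)), (207, np.float64(263.0)), (208, np.float64(263.5))]
209 [(73, 76, 54), (70, 67, 46), (87, 80, 69), (109, 101, 97), (102, 94, 88), (106, 97, 90), (132, 126, 117), (164, 159, 150), (170, 166, 155), (153, 149, 139), (129, 124, 115), (105, 98, 90), (94, 86, 78), (75, 61, 52), (79, 62, 51), (135, 98, 67), (200, 139, 88)]
210 [(74, 80, 58), (71, 68, 47), (79, 73, 58), (90, 78, 71), (84, 71, 64), (87, 75, 68), (94, 84, 77), (106, 97, 90), (109, 101, 95), (110, 102, 96), (104, 96, 90), (100, 92, 85), (95, 86, 80), (71, 57, 47), (116, 86, 61), (185, 130, 84), (210, 144, 91)]
211 [(75, 81, 58), (71, 70, 49), (77, 70, 56), (89, 76, 70), (85, 72, 65), (84, 71, 63), (86, 72, 65), (85, 72, 65), (85, 73, 66), (84, 71, 64), (84, 70, 62), (86, 74, 66), (85, 73, 65), (70, 57, 49), (109, 79, 58), (174, 122, 79), (197, 136, 86)]
212 [(77, 84, 61), (72, 70, 50), (73, 66, 50), (81, 66, 58), (87, 70, 65), (86, 70, 64), (87, 71, 65), (86, 70, 65), (86, 71, 64), (86, 72, 65), (86, 71, 64), (87, 75, 67), (83, 71, 64), (82, 64, 52), (152, 107, 73), (215, 147, 94), (199, 137, 87)]
```

The foot is now against the plate (edge at 257 next to plate 256). The rollers pull the tube forward (Fx +2.7), so the tube is past the catch. I'll press down, then swing the head home gently.

Emit:
{"name": "move_arm", "arguments": {"motion": [0, 0, 0, 0.008, 0, 0.028, 0, 0, 0, 0, 0.005, 0, 0.018, 0, 0, 0, 0, 0, 0, 0, 0]}}

```text
time: 17.48
tool_pos: [0.7007, 0.0272, 0.1447]
ee_rot: [-3.141, 0.228, 0.208]
wrist_force: [1.6, -2.3, 6.3]
width: 0.0296
finger_force: 30.0
```

Emit:
{"name": "move_arm", "arguments": {"motion": [0, -0.012, 0, 0.015, 0, -0.003, 0, 0, -0.012, 0, 0.015, 0, -0.003, 0, 0, 0, 0, 0, 0, 0, 0]}}

```text
time: 17.73
tool_pos: [0.7043, 0.0279, 0.1442]
ee_rot: [-3.141, 0.247, 0.208]
wrist_force: [2.5, -2.3, 6.9]
width: 0.0296
finger_force: 30.0
```

```bash
python3 m2.py
```

```text
17.73 [-0.01  0.67  0.75 -0.06  1.97  1.33] [0.7043 0.0279 0.1442] [-3.141  0.247  0.208] F [ 2.5 -2.3  6.9] T [-0.65  0.16  0.2 ] w 0.0296 30.0
b frame [ 12.2   0.3 162.5]
[(184, np.float64(259.0)), (185, np.float64(259.5)), (186, np.float64(259.5)), (187, np.float64(259.5)), (204, np.float64(263.0)), (205, np.float64(263.0)), (206, np.float64(263.0)), (207, np.float64(263.0)), (208, np.float64(263.0))]
209 [(73, 76, 54), (69, 66, 46), (81, 74, 62), (100, 90, 85), (100, 91, 85), (125, 118, 111), (155, 151, 140), (166, 162, 152), (174, 171, 158), (153, 149, 139), (130, 124, 115), (107, 100, 93), (96, 87, 81), (71, 57, 47), (80, 65, 54), (136, 98, 68), (199, 139, 87)]
210 [(75, 80, 57), (72, 68, 48), (76, 65, 52), (86, 73, 66), (87, 75, 67), (94, 84, 76), (102, 93, 86), (109, 100, 93), (113, 105, 98), (109, 102, 95), (104, 95, 90), (95, 84, 78), (87, 76, 68), (72, 59, 50), (116, 86, 62), (185, 130, 84), (210, 145, 92)]
211 [(76, 82, 59), (72, 69, 49), (75, 66, 52), (87, 73, 66), (86, 72, 65), (84, 71, 64), (85, 72, 65), (86, 72, 66), (87, 74, 66), (86, 73, 65), (84, 71, 63), (84, 71, 64), (80, 66, 57), (72, 59, 50), (110, 81, 60), (175, 122, 79), (197, 136, 87)]
212 [(76, 84, 61), (72, 70, 50), (75, 68, 51), (83, 68, 61), (87, 70, 65), (86, 69, 64), (86, 69, 63), (85, 70, 64), (86, 71, 64), (86, 72, 65), (86, 72, 65), (87, 75, 66), (83, 71, 63), (82, 65, 54), (152, 108, 73), (215, 147, 92), (199, 137, 87)]
```

Emit:
{"name": "move_arm", "arguments": {"motion": [0, -0.005, 0, 0.012, 0, -0.002, 0, 0, 0, 0, 0, 0, 0, 0]}}

```text
time: 18.05
tool_pos: [0.7054, 0.028, 0.1441]
ee_rot: [-3.141, 0.25, 0.208]
wrist_force: [2.7, -2.9, 7.5]
width: 0.0296
finger_force: 30.0
```

```bash
python3 m2.py | head -3
```

```text
18.05 [-0.01  0.67  0.74 -0.06  1.98  1.33] [0.7054 0.028  0.1441] [-3.141  0.25   0.208] F [ 2.7 -2.9  7.5] T [-0.65  0.14  0.23] w 0.0296 30.0
b frame [ 13.3   0.2 162.3]
[(184, np.float64(259.0)), (185, np.float64(259.0)), (186, np.float64(259.0)), (187, np.float64(259.5)), (204, np.float64(262.5)), (205, np.float64(262.5)), (206, np.float64(263.0)), (207, np.float64(263.0)), (208, np.float64(262.5))]
```

Emit:
{"name": "move_arm", "arguments": {"motion": [0, 0, 0, -0.007, 0.007, -0.024, 0, 0, 0, 0, 0, 0, 0, 0, 0, 0, 0, 0, 0, 0, 0.4, 0, 0, 0, 0, 0, 0, 0.5, 0, 0, 0, 0, 0, 0, 0.7, 0, 0, 0, 0, 0, 0, 0.7, 0, 0, 0, 0, 0, 0, 0.7, 0, 0, 0, 0, 0, 0, 0.7]}}

```text
time: 18.87
tool_pos: [0.7042, 0.0277, 0.1425]
ee_rot: [-3.139, 0.256, 0.209]
wrist_force: [0.0, -0.1, 0.3]
width: 0.0648
finger_force: 0.0
```

```bash
python3 m2.py
```

```text
18.87 [-0.01  0.68  0.74 -0.06  1.98  1.33] [0.7042 0.0277 0.1425] [-3.139  0.256  0.209] F [ 0.  -0.1  0.3] T [ 0.08 -0.1  -0.06] w 0.0648 0.0
b frame [ 12.2   0.  160.6]
[(184, np.float64(257.5)), (185, np.float64(258.0)), (186, np.float64(258.0)), (187, np.float64(261.5)), (204, np.float64(262.0)), (205, np.float64(262.0)), (206, np.float64(262.0)), (207, np.float64(262.0)), (208, np.float64(262.0))]
209 [(72, 75, 53), (74, 67, 51), (90, 79, 72), (103, 94, 88), (105, 97, 90), (134, 128, 120), (157, 152, 143), (155, 151, 140), (143, 138, 129), (132, 126, 117), (103, 93, 87), (90, 78, 72), (73, 57, 47), (72, 60, 52), (114, 85, 62), (176, 124, 80), (197, 137, 87)]
210 [(75, 81, 57), (78, 72, 57), (88, 75, 68), (84, 71, 64), (84, 71, 64), (91, 79, 72), (99, 90, 82), (99, 89, 82), (100, 90, 84), (103, 94, 87), (105, 97, 90), (98, 89, 83), (74, 60, 50), (72, 60, 53), (140, 99, 68), (214, 147, 94), (208, 143, 92)]
211 [(76, 82, 59), (72, 69, 49), (79, 68, 57), (86, 73, 65), (86, 73, 65), (85, 71, 63), (85, 72, 65), (85, 73, 65), (85, 72, 64), (87, 75, 67), (89, 76, 69), (85, 73, 65), (74, 59, 49), (79, 65, 54), (139, 99, 69), (199, 136, 86), (196, 136, 86)]
212 [(76, 84, 60), (72, 67, 48), (75, 63, 50), (83, 66, 59), (86, 70, 64), (86, 70, 65), (86, 70, 65), (86, 70, 63), (86, 71, 64), (86, 72, 65), (85, 72, 64), (83, 69, 61), (72, 58, 50), (122, 89, 67), (195, 135, 88), (213, 146, 92), (199, 137, 88)]
```

Released, and the rollers drew it fully home (foot flush with the plate). Withdrawing.

Emit:
{"name": "move_arm", "arguments": {"motion": [0, 0, 0, 0, 0, -0.1, 0.7, 0, 0, 0, 0, 0, -0.15, 0.7, 0, 0, 0, 0, 0, -0.2, 0.7, 0, 0, 0, 0, 0, -0.2, 0.7, 0, 0, 0, 0, 0, -0.2, 0.7, 0, 0, 0, 0, 0, -0.2, 0.7, 0, 0, 0, 0, 0, -0.1, 0.7, 0, 0, 0, 0, 0, 0, 0.7, 0, 0, 0, 0, 0, 0, 0.7]}}

```text
time: 19.77
tool_pos: [0.7333, 0.0332, 0.2545]
ee_rot: [-3.14, 0.253, 0.209]
wrist_force: [0.1, 0.8, -1.3]
width: 0.0659
finger_force: 0.0
```

```bash
python3 - <<'E'
from meas import *
bf();im,o=measure();print([(r,(a+b)/2) for r,a,b in o])
m=((im[:,:,2]>im[:,:,0]+40)&(im[:,:,2]>im[:,:,1]+25)&(im[:,:,2]>60))[150:190,235:280]
y,x=np.where(m);print("side blue",x.min()+235,x.max()+235,y.min()+150,y.max()+150)
im=robot.snapshot("scene").astype(int);m=((im[:,:,2]>im[:,:,0]+40)&(im[:,:,2]>im[:,:,1]+25))[160:230,340:400];y,x=np.where(m);print("scene blue",x.min()+340,x.max()+340,y.min()+160,y.max()+160)
E
```

```text
19.77 [-0.01  0.81  0.29 -0.07  2.28  1.32] [0.7333 0.0332 0.2545] [-3.14   0.253  0.209] F [ 0.1  0.8 -1.3] T [ 0.05 -0.12 -0.04] w 0.0659 0.0
b frame [ 41.7  -0.4 272.7]
[(184, np.float64(258.0)), (185, np.float64(258.0)), (186, np.float64(258.5)), (187, np.float64(256.5)), (200, np.float64(264.0)), (201, np.float64(264.0)), (202, np.float64(264.0)), (203, np.float64(263.5)), (204, np.float64(262.0)), (205, np.float64(262.0)), (206, np.float64(262.0)), (207, np.float64(262.5)), (208, np.float64(262.0))]
side blue 248 260 163 181
scene blue 369 381 184 191
```

The head and tube match the predicted upright pose (side blue edge at 248, predicted 248.3; tube slope matches 90°). The gripper is clear, so I'm handing in.

```bash
python3 -c "
from bench import robot
print(robot.close_job())"
```

```text
the job is handed in; nothing more can be done
None
```

The pillar stands upright against the back plate, held in the roller catch, with the hand clear and the job handed in at about 20 s; during tipping the foot may have been lightly off the bench near 60°, and at the catch it slid back about 6 mm, which I corrected before letting go.

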